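# Show a sample vial to the inspection camera

## Task

Fold the inspection camera's dust flap fully down by its orange bar, then take the blue-capped vial out of the aluminium block and present it to the lens: straight in front of it, its middle at lens height and 10 cm from the glass (above the ring mark on the flap), tipped about 35 degrees from upright so that its base points towards the lens and not off to either side. Finish with the vial held still in the gripper there, not put down or let go, with the flap still down; leave the other vials and everything else where they are.

Things in the scene. Friction and masses are not known exactly. Their poses are not given: they have to be found in the camera images.
- station: white camera housing fixed on the bench, 100 mm deep, 140 mm wide, 165 mm tall. Origin on the bench, directly under the hinge line of its flap, mid-width; x points from there into the housing (horizontal, against the lens's line of sight), y along its width, z up. Its front face is at x = 6 mm, its back at x = 106 mm
- flap (a joint): grey dust flap in front of the lens, 130 mm wide, 125 mm tall, 6 mm thick, hinged along its bottom edge 45 mm above the bench. 0 = upright (shut), 1.57 rad = level, folded down towards the robot (fully open, on its stop). A stiff hinge: it stays at any angle where it is left; a pull of about 2 N at the bar moves it
- flap_bar (a point): middle of the orange grip bar of the flap: a round bar 10 mm thick and 110 mm long, parallel to the hinge, 163 mm from the hinge line, in the flap's plane, held at its ends by two legs; the open gap between bar and the flap's edge is 33 mm high and 100 mm wide. With the flap shut it is 208 mm above the bench, clear above the housing; with it fully down, 45 mm above the bench
- flap_hinge (a point): middle of the flap's hinge line, 45 mm above the bench; axes turn with the flap (z from hinge to bar)
- lens (a point): centre of the lens's front glass (dark disc in a bright ring) in the front face, 125 mm above the bench, 3 mm in front of the housing's face; hidden by the flap when it is shut. It looks along the station's -x
- view_point (a point): where the vial's centre is to be shown: a point in the air, 100 mm straight in front of the lens at the same height (125 mm above the bench, 77 mm above the lowered flap, over the black disc with white rim, 60 mm across, on the flap's inner face); axes as the station's
- vial_blue_center (a point): the sample to show, with a blue cap (amber glass); a round glass vial 27 mm in diameter, with a round screw cap 30 mm in diameter that takes up the top 20 mm, 75 mm tall over all, about 60 g; stands upright in a hole of the block, its top 42 mm above the block's top face. This point is at its centre, half-way up (37.5 mm above its base, 37.5 mm below the cap's top; the cap's middle is 27.5 mm above it). Its z axis runs along the vial from base to cap
- block: fixed aluminium block 150 x 150 x 45 mm with four vertical round holes 29 mm in diameter and 33 mm deep at x = +-35, y = +-35 mm, one vial in each (which is where varies); origin at the centre of its underside, z up
- vial_w1_center (a point): another vial of the same size and build, with a white cap; leave it; this point is at its centre
- vial_w2_center (a point): another vial of the same size and build, with a white cap; leave it; this point is at its centre
- vial_w3_center (a point): another vial of the same size and build, with a white cap; leave it; this point is at its centre
- reagent: amber round bottle with black cap, 70 mm diameter, 120 mm tall; origin at the centre of its underside; leave it
- beaker: open glass beaker, 76 mm diameter, 90 mm tall; origin at the centre of its underside; leave it
- jar: white jar with red lid, 70 mm diameter, 80 mm tall; origin at the centre of its underside; leave it
- spatula: black-handled spatula lying flat, 170 mm long, 65 mm wide at the blade; origin at its middle; leave it

How it is judged:
By the outcome, as a careful person would: the job done as asked, in the order asked, and still so for the second after the job is handed in, while the arm keeps its last pose, push and grip.
It also fails if it takes over 53 s, if anything falls off the work surface, if the arm or the gripper's body presses on something with over 40 N, if the wrist force passes 120 N, or if a joint passes its speed limit or range.

## Robot

A 6-joint arm with a two-finger parallel gripper is mounted at the origin on the work surface. World frame = base frame: x ahead of the robot, y to its left, z up, the work surface at z = 0. Lengths are in m, angles in rad, forces in N, time in s.
With the tool pointing down it reaches from about 0.3 to 0.775 m from the base axis. Payload 14.6 kg.
Tool frame: the origin (TCP) lies at the very end of the fingers, on their centre line; the grasp point (between the pads) lies 19 mm behind it; z points along the fingers, y is the line along which they close (so a half turn about z gives the same grasp; the last joint's range is limited). The gripper opens to 94 mm and grips with 3 to 60 N. Pads are 16 mm wide; open, the fingers measure 119 mm over their backs; the gripper's body (75 mm by 177 mm) begins 78 mm behind the grasp point.
Start: joints at [-1.37, 0.3, 1.521, -0, 1.321, -0.067], TCP at [0.146, -0.53, 0.205] pointing down, gripper open.
Joint ranges: [-3.03, 3.03], [-0.79, 2.21], [0.23, 2.52], [-1.04, 4.18], [0, 3.07], [-2.55, 2.55]. Speed limits (rad/s): [2.22, 2.22, 2.57, 3.14, 3.14, 3.14].

## Interface

Orientations are given as [roll, pitch, yaw] about the fixed x, y, z axes, in that order (R = Rz(yaw) Ry(pitch) Rx(roll)).
In Python, from station import ctrl gives the robot as it stands.
- The arm moves only by the tool move_arm, never from a script. Its argument "targets" is a list of rows, each a list of 6 numbers: the shift along the tool's x, y, z in units of 1000 mm (1.0 is 1000 mm), then the turn, a rotation vector about the tool's x, y, z in units of 30 degrees (1.0 is 30 degrees). In form: [[tx, ty, tz, ax, ay, az], ...]. A call has exactly 5 rows; each row is the pose to reach, as a shift and turn from the pose commanded when the call began, along the tool's axes at that moment; what a row does not reach only later rows make up. A row lasts 1/12 s, in which the tool goes at most 41.7 mm and 7.16 degrees, less where a joint would pass 70% of its speed; a pose out of reach is approached as far as the arm can. A call with a number of a shift or a turn outside -1 to 1 is refused whole. A call with a gripper value outside its range is refused whole. "fingers" is the opening, from -1 (shut) to 1 (fully open), set as the call begins (left out, the last holds). The fingers move at their own pace and stop on an object; "grip_force" is the grip in N (left out, the last holds). Time passes only in rows, so rows that repeat a pose let the fingers close, or fill a call up. It gives the time, the measured TCP pose, the force and the opening at its end, in the units of the state.
- ctrl.get_obs(): the state, without advancing time (a new reading comes with each control period).
- ctrl.camera(name): name is "side" or "top"; returns the picture (480x640x3 uint8, red, green, blue); there is no depth.
- ctrl.camera_info(name): a dict with "fx", "fy", "cx", "cy" (pixels), "rvec" (rotation vector, rad) and "tvec" (3), from world to camera coordinates, as OpenCV has them. Camera axes: x right, y down, z forward; pixel columns grow to the right and rows downward; lengths in m; the calibration is good to about 2 mm. A picture is of the moment at which its call begins. camera_info takes no time and is no camera call.
- ctrl.hand_in(): hands the job in, once; it reports no verdict.
The state is a dict: "time_s": time; "qpos": joint angles; "joint_vel": joint speeds; "tau": joint torques, N m; "ee_pos": TCP position; "eef_rot": TCP orientation; "force": force on the tool from outside, world axes, zero at the start; "moment": the same for the moment, N m; "grip_width": finger opening in m.
Only numpy, scipy, OpenCV 4.12 (cv2) and the standard library are available. Lean on these libraries where they do the work, as an engineer would, in place of code of your own. Each camera call takes 0.05 s, during which the arm holds its last target. There are 200 camera calls.

## Working session

There is one attempt and no reset: what is moved stays moved. The work goes in short steps, Python scripts to look and compute and a tool call to move; the robot and the scene stay as the last step left them, time stands still between calls to the robot, and variables do not carry over. Pictures are saved under pics/ and viewed, on a budget of 10 in all, crops included, one or two more only if the job needs it, and the job is handed in when it is done.

Besides the shell and the picture viewer there is one more tool, called after "Emit:" by a JSON object that holds its "op" and its "data", one argument or row to a line. move_arm: Moves the arm, as the interface text tells. Shifts and turns lie within -1 to 1; 1 stands for 1000 mm of shift or 30 degrees of turn. Its arguments: {"type":"object","properties":{"targets":{"type":"array"},"fingers":{"type":"number"},"grip_force":{"type":"number"}},"required":["targets"]}

```bash
ls; mkdir -p pics; python3 - <<'E'
from station import ctrl
import cv2,numpy as np
o=ctrl.get_obs()
print({k:np.round(v,4) for k,v in o.items()})
for n in("side","top"):
    im=ctrl.camera(n); cv2.imwrite(f"pics/{n}0.png",im[:,:,::-1]); print(n,ctrl.camera_info(n))
E
```

```text
pics
{'time_s': np.float64(0.0), 'qpos': array([-1.3696,  0.3005,  1.5216, -0.    ,  1.3207, -0.0666]), 'joint_vel': array([-0.0001,  0.0011,  0.0007,  0.0003, -0.0024,  0.0011]), 'tau': array([-2.90000e-03, -5.31816e+01, -3.52744e+01,  7.07000e-02,
        2.43000e-02, -1.00000e-04]), 'ee_pos': array([ 0.1455, -0.5301,  0.2049]), 'eef_rot': array([-3.1404e+00, -1.0000e-04,  2.6780e-01]), 'force': array([ 0.1149, -0.2547, -0.0516]), 'moment': array([-0.0057,  0.0193,  0.0252]), 'grip_width': np.float64(0.0937)}
side {'fx': 570.9393724661622, 'fy': 570.9393724661622, 'cx': 317.3336117916953, 'cy': 238.7324072093092, 'rvec': array([ 2.17260526, -0.1305007 ,  0.06653382]), 'tvec': array([-0.60455907,  0.1721796 ,  1.4962021 ])}
top {'fx': 554.1911264367848, 'fy': 554.1911264367848, 'cx': 319.9536895870679, 'cy': 239.09784979352236, 'rvec': array([ 2.16204959, -2.22771207,  0.05219415]), 'tvec': array([0.01723148, 0.60498314, 1.67125572])}
```

View pics/side0.png

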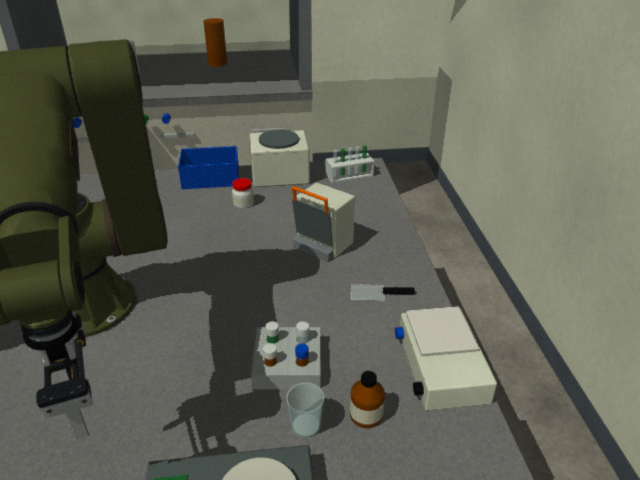

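View pics/top0.png

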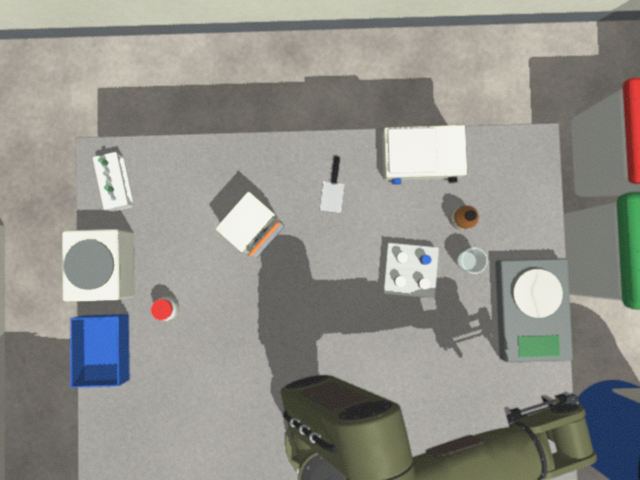

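The side view shows the shut flap with its orange bar at (310,197) and the blue cap at (302,352). In the top view the bar is at (264,238) and the blue cap at (426,259), in the far-right hole.

```bash
cat > h.py <<'E'
import numpy as np,cv2
from scipy.spatial.transform import Rotation as R
from station import ctrl
def cam(n):
    i=ctrl.camera_info(n); return np.array([[i['fx'],0,i['cx']],[0,i['fy'],i['cy']],[0,0,1]]),R.from_rotvec(i['rvec']).as_matrix(),np.array(i['tvec'])
def ray(n,p):
    K,r,t=cam(n); d=r.T@np.linalg.inv(K)@[p[0],p[1],1]; return -r.T@t,d/np.linalg.norm(d)
def onz(n,p,z):
    o,d=ray(n,p); return o+d*(z-o[2])/d[2]
def proj(n,X):
    K,r,t=cam(n); q=K@(r@np.array(X)+t); return q[:2]/q[2]
def tri(a,b):
    (o1,d1),(o2,d2)=ray('side',a),ray('top',b)
    s=np.linalg.lstsq(np.c_[d1,-d2],o2-o1,rcond=None)[0]
    p,q=o1+s[0]*d1,o2+s[1]*d2; return (p+q)/2,np.linalg.norm(p-q)
def blob(im,lo,hi,box,k=0):
    x0,y0,x1,y1=box; h=cv2.cvtColor(im,cv2.COLOR_RGB2HSV)
    m=np.zeros(h.shape[:2],np.uint8); m[y0:y1,x0:x1]=cv2.inRange(h,np.array(lo),np.array(hi))[y0:y1,x0:x1]
    n,l,s,c=cv2.connectedComponentsWithStats(m); i=1+np.argmax(s[1:,4])
    return c[i],s[i],cv2.minAreaRect(np.argwhere(l==i)[:,::-1].astype(np.float32)),l==i
E
python3 - <<'E'
from h import *
s=cv2.imread('pics/side0.png')[:,:,::-1].copy();t=cv2.imread('pics/top0.png')[:,:,::-1].copy()
O=([5,140,110],[18,255,255]);B=([105,150,60],[125,255,255])
for nm,im,box in(('side',s,(270,170,370,230)),('top',t,(230,205,300,270))):
    c,st,r,m=blob(im,*O,box); 
    print(nm,c,st,np.round(cv2.boxPoints(r),1).tolist())
c1=blob(s,*O,(270,170,370,230))[0]; c2=blob(t,*O,(230,205,300,270))[0]
print('bar',tri(c1,c2), onz('top',c2,.208))
b1,S1=blob(s,*B,(280,330,330,370))[:2]; b2,S2=blob(t,*B,(410,245,440,275))[:2]
print(b1,S1,b2,S2,'cap',tri(b1,b2),onz('top',b2,.08))
# white faces
c,st,r,m=blob(t,[0,0,170],[180,60,255],(205,180,290,260)); bp=cv2.boxPoints(r);print('roof',[np.round(onz('top',p,.165),4).tolist() for p in bp])
c,st,r,m=blob(t,[0,0,150],[180,40,255],(375,235,445,300)); print('block',st,[np.round(onz('top',p,.045),4).tolist() for p in cv2.boxPoints(r)])
print({n:np.round(onz('top',p,.09),3) for n,p in dict(jar=(162,309),bk=(472,260),re=(466,216)).items()})
E
```

```text
side [309.1160221  195.17127072] [292 186  36  27 181] [[287.6000061035156, 197.60000610351562], [292.3999938964844, 185.0], [330.70001220703125, 199.39999389648438], [326.0, 212.0]]
top [263.76859504 238.38842975] [249 222  30  34 121] [[248.5, 253.6999969482422], [276.70001220703125, 221.6999969482422], [278.79998779296875, 223.60000610351562], [250.60000610351562, 255.5]]
bar (array([0.60352159, 0.1508716 , 0.20031049]), np.float64(0.002082398755135802)) [0.60206522 0.1501527  0.208     ]
[301.4011976  350.71856287] [295 343  13  16 167] [425.29310345 259.12068966] [421 256  10   8  58] cap (array([ 0.53561563, -0.30729525,  0.07637796]), np.float64(0.002604304015793859)) [ 0.53428667 -0.30653565  0.08      ]
roof [[0.7723, 0.3144, 0.165], [0.7665, 0.122, 0.165], [0.5464, 0.1277, 0.165], [0.5521, 0.3187, 0.165]]
block [ 375  235   70   59 2799] [[0.6111, -0.1657, 0.045], [0.6049, -0.3718, 0.045], [0.4323, -0.3647, 0.045], [0.4384, -0.1597, 0.045]]
{'jar': array([0.413, 0.462, 0.09 ]), 'bk': array([ 0.528, -0.44 ,  0.09 ]), 're': array([ 0.656, -0.428,  0.09 ])}
```

```bash
python3 - <<'E'
from h import *
s=cv2.imread('pics/side0.png')[:,:,::-1].copy();t=cv2.imread('pics/top0.png')[:,:,::-1].copy()
a=onz('top',(249.5,254.6),.208);b=onz('top',(277.75,222.65),.208);d=a-b
print('bar ends',a,b,np.linalg.norm(d),'yaw of y axis',np.degrees(np.arctan2(d[1],d[0])))
for lo in (185,200,215,230):
    c,st,r,m=blob(t,[0,0,lo],[180,60,255],(205,180,290,260)); P=np.array([onz('top',p,.165) for p in cv2.boxPoints(r)]); e=np.diff(P[:3],axis=0)
    print(lo,'roof',st[4],P.mean(0),np.linalg.norm(e,axis=1),np.degrees(np.arctan2(e[:,1],e[:,0])))
h=cv2.cvtColor(t,cv2.COLOR_RGB2HSV)
print(h[235:290:6,383:440:6,2])
for p in ((402,256),(401,281),(425,283)):
    x,y=p
    c,st,r,m=blob(t,[0,0,222],[180,60,255],(x-9,y-9,x+9,y+9)); print(c,st,onz('top',c,.087))
b2=blob(t,[100,120,50],[128,255,255],(410,245,440,275));print(b2[0],b2[1],onz('top',b2[0],.087))
E
python3 -c "
import cv2;t=cv2.imread('pics/top0.png');a=cv2.resize(t[230:305,375:450],(400,400),interpolation=2);b=cv2.resize(t[180:265,205:290],(400,400),interpolation=2);cv2.imwrite('pics/c0.png',cv2.hconcat([a,b]))"
```

```text
bar ends [0.55953844 0.18963572 0.208     ] [0.64345279 0.11136888 0.208     ] 0.11474892541357658 yaw of y axis 136.99436446349694
185 roof 1789 [0.65053001 0.20468559 0.165     ] [0.14108481 0.10910913] [ -42.9955143 -133.3404215]
200 roof 1753 [0.65226105 0.2063946  0.165     ] [0.13970768 0.10098947] [ -42.54653906 -132.89426737]
215 roof 1722 [0.65260722 0.20639261 0.165     ] [0.13874061 0.09889977] [ -42.8605805  -133.20295807]
230 roof 1647 [0.65316537 0.20680314 0.165     ] [0.13630966 0.09546764] [ -42.54897548 -132.89261311]
[[161 167 168 170 166 173 168 169 165 164]
 [104 106 102 101  99 100 101 101 154 159]
 [105 228 143 228 230 228 199 224 193 197]
 [103 230 145 238 229 224 145 182 229 221]
 [108 230 216 244 234 231 116 217 218 215]
 [102 232 230 232 233 232 232 219 231 199]
 [101 218 144 232 229 227 210 229 229 181]
 [100 226 128 243 231 161 144 231 231 151]
 [104 228 184 244 230 231 179 243 231 102]
 [110 227 230 230 230 230 183 189 140 101]]
[403.62831858 256.58849558] [393 247  18  18 226] [ 0.54346271 -0.24259701  0.087     ]
[402.15322581 281.65322581] [392 272  18  18 248] [ 0.4709618  -0.23560878  0.087     ]
[427.12280702 280.95906433] [420 274  14  15 171] [ 0.47081462 -0.30804026  0.087     ]
[425.3943662  259.21126761] [421 255  10   9  71] [ 0.53395875 -0.30550881  0.087     ]
```

View pics/c0.png

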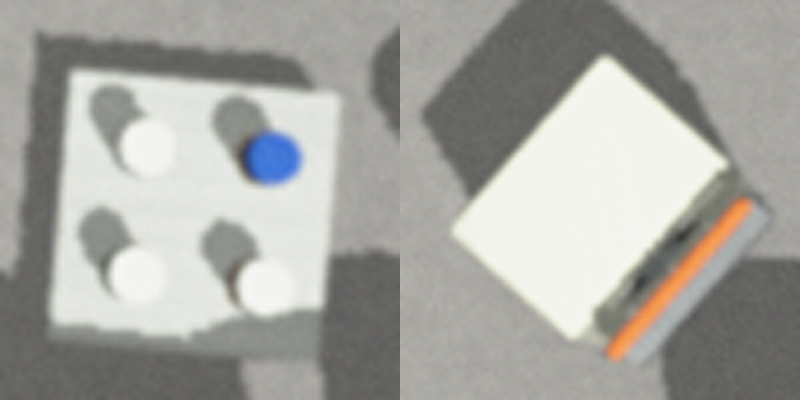

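The crop shows the block's four caps, with blue at about (426,259) in full-image pixels. The station roof gives a yaw of about 47 degrees, and the bar is about 20 mm in front of the hinge line, so the flap is slightly ajar. Next I plan the approach to the bar.

```bash
cat >> h.py <<'E'
YS=np.radians(47.0); XS=np.array([np.cos(YS),np.sin(YS),0]); YV=np.array([-XS[1],XS[0],0])
H=np.array([.6144,.1653,.045])
def bar(th): return H+.163*np.array([-np.sin(th)*XS[0],-np.sin(th)*XS[1],np.cos(th)])
def down(psi): return R.from_euler('xyz',[np.pi,0,np.radians(psi)])
def cur():
    o=ctrl.get_obs(); return np.array(o['ee_pos']),R.from_euler('xyz',o['eef_rot'])
def rel(p0,r0,p,r): return np.round(np.r_[r0.inv().apply(p-p0),np.degrees((r0.inv()*r).as_rotvec())/30],3).tolist()
def chain(wps,dl=.19,da=29):
    p0,r0=cur()
    for p,r in wps:
        p=np.array(p,float); dv=(r0.inv()*r).as_rotvec()
        n=max(1,int(np.ceil(max(np.linalg.norm(p-p0)/dl,np.degrees(np.linalg.norm(dv))/da))))
        ps,rs=p0,r0
        for i in range(1,n+1):
            pe,re=p0+(p-p0)*i/n,r0*R.from_rotvec(dv*i/n); print(rel(ps,rs,pe,re),np.round(pe,3)); ps,rs=pe,re
        print('--'); p0,r0=p,r
E
python3 - <<'E'
from h import *
p,_=cur(); b=bar(.121); print(b)
chain([([.25,-.4,.32],down(45)),([b[0],b[1],.30],down(137)),([b[0],b[1],b[2]-.017],down(137))])
E
```

```text
[0.60098175 0.15091068 0.20680821]
[0.068, -0.049, -0.057, -0.001, -0.0, -0.494] [ 0.198 -0.465  0.262]
[0.078, -0.03, -0.057, -0.001, -0.0, -0.494] [ 0.25 -0.4   0.32]
--
[0.159, -0.035, 0.005, -0.0, 0.0, -0.767] [ 0.338 -0.262  0.315]
[0.161, 0.03, 0.005, 0.0, 0.0, -0.767] [ 0.425 -0.125  0.31 ]
[0.136, 0.09, 0.005, -0.0, 0.0, -0.767] [0.513 0.013 0.305]
[0.09, 0.136, 0.005, -0.0, 0.0, -0.767] [0.601 0.151 0.3  ]
--
[0.0, -0.0, 0.11, 0.0, 0.0, 0.0] [0.601 0.151 0.19 ]
--
```

Emit:
{"op": "move_arm", "data": {
  "targets": [
    [0.068,-0.049,-0.057,0,0,-0.494],
    [0.068,-0.049,-0.057,0,0,-0.494],
    [0.068,-0.049,-0.057,0,0,-0.494],
    [0.068,-0.049,-0.057,0,0,-0.494],
    [0.068,-0.049,-0.057,0,0,-0.494]
  ],
  "fingers": -0.1,
  "grip_force": 15
}}

```text
time_s: 0.52
ee_pos: [0.1983, -0.4652, 0.2624]
eef_rot: [3.141, 0.0, 0.526]
force: [-1.1, 0.3, -0.8]
grip_width: 0.0639
```

Emit:
{"op": "move_arm", "data": {
  "targets": [
    [0.078,-0.03,-0.057,0,0,-0.494],
    [0.078,-0.03,-0.057,0,0,-0.494],
    [0.078,-0.03,-0.057,0,0,-0.494],
    [0.078,-0.03,-0.057,0,0,-0.494],
    [0.078,-0.03,-0.057,0,0,-0.494]
  ]
}}

```text
time_s: 0.93
ee_pos: [0.2501, -0.4006, 0.3184]
eef_rot: [-3.141, -0.0, 0.783]
force: [-0.5, -1.1, -0.7]
grip_width: 0.042
```

Emit:
{"op": "move_arm", "data": {
  "targets": [
    [0.159,-0.035,0.005,0,0,-0.767],
    [0.159,-0.035,0.005,0,0,-0.767],
    [0.159,-0.035,0.005,0,0,-0.767],
    [0.159,-0.035,0.005,0,0,-0.767],
    [0.159,-0.035,0.005,0,0,-0.767]
  ]
}}

```text
time_s: 1.35
ee_pos: [0.3398, -0.26, 0.3127]
eef_rot: [-3.139, -0.002, 1.19]
force: [-0.1, -1.0, -0.2]
grip_width: 0.0419
```

Emit:
{"op": "move_arm", "data": {
  "targets": [
    [0.161,0.03,0.005,0,0,-0.767],
    [0.161,0.03,0.005,0,0,-0.767],
    [0.161,0.03,0.005,0,0,-0.767],
    [0.161,0.03,0.005,0,0,-0.767],
    [0.161,0.03,0.005,0,0,-0.767]
  ]
}}

```text
time_s: 1.77
ee_pos: [0.4282, -0.1219, 0.3072]
eef_rot: [-3.139, -0.002, 1.592]
force: [-1.0, -0.8, -0.2]
grip_width: 0.0422
```

Emit:
{"op": "move_arm", "data": {
  "targets": [
    [0.136,0.09,0.005,0,0,-0.767],
    [0.136,0.09,0.005,0,0,-0.767],
    [0.136,0.09,0.005,0,0,-0.767],
    [0.136,0.09,0.005,0,0,-0.767],
    [0.136,0.09,0.005,0,0,-0.767]
  ]
}}

```text
time_s: 2.18
ee_pos: [0.516, 0.0152, 0.3014]
eef_rot: [-3.138, -0.002, 1.992]
force: [-0.0, 0.4, -1.3]
grip_width: 0.0421
```

Tracking is good and the calls run in order.

```bash
python3 - <<'E'
from h import *
b=bar(.121)
chain([([b[0],b[1],.30],down(137)),([b[0],b[1],b[2]-.017],down(137))])
E
```

```text
[0.089, 0.133, 0.001, -0.006, -0.006, -0.762] [0.601 0.151 0.3  ]
--
[0.0, -0.0, 0.11, 0.0, 0.0, 0.0] [0.601 0.151 0.19 ]
--
```

Emit:
{"op": "move_arm", "data": {
  "targets": [
    [0.089,0.133,0.001,-0.006,-0.006,-0.762],
    [0.089,0.133,0.001,-0.006,-0.006,-0.762],
    [0.089,0.133,0.001,-0.006,-0.006,-0.762],
    [0.089,0.133,0.001,-0.006,-0.006,-0.762],
    [0.089,0.133,0.001,-0.006,-0.006,-0.762]
  ]
}}

```text
time_s: 2.6
ee_pos: [0.6013, 0.1502, 0.2992]
eef_rot: [-3.14, 0.0, 2.39]
force: [-0.4, 0.2, -0.2]
grip_width: 0.0422
```

```bash
python3 - <<'E'
from h import *
t=ctrl.camera('top');s=ctrl.camera('side');cv2.imwrite('pics/full.png',t[:,:,::-1])
a=cv2.resize(t[170:290,205:325],(400,400),interpolation=2);b=cv2.resize(s[130:260,250:380],(400,400),interpolation=2)
cv2.imwrite('pics/p1.png',cv2.hconcat([a,b])[:,:,::-1])
b=bar(.121); print(cur()[0],ctrl.get_obs()['eef_rot'])
chain([([b[0],b[1],b[2]-.017],down(137))])
E
```

```text
[0.5999393  0.14686872 0.30058393] [-3.14063009e+00  1.63781533e-03  2.38653459e+00]
[0.002, 0.004, 0.111, -0.002, 0.003, -0.009] [0.601 0.151 0.19 ]
--
```

View pics/p1.png

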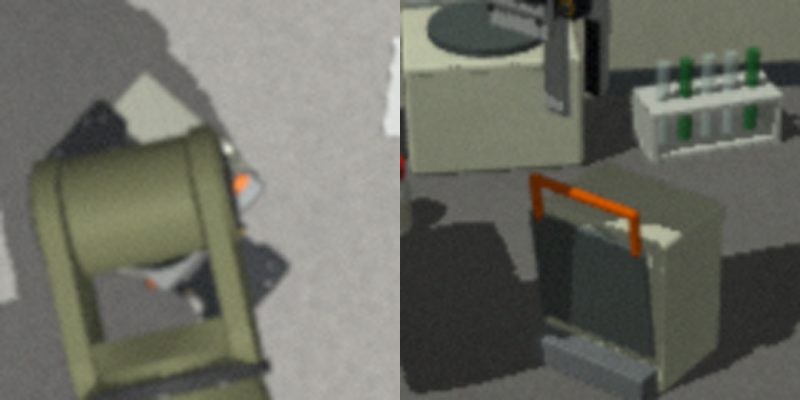

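The fingers hang above the bar: in the side crop the bar runs (535,178)–(638,215) and the fingers are at (565,100). I'm descending.

Emit:
{"op": "move_arm", "data": {
  "targets": [
    [0.001,0.002,0.04,0,0,0],
    [0.001,0.002,0.07,0,0,0],
    [0.001,0.002,0.095,0,0,0],
    [0.001,0.002,0.11,0,0,0],
    [0.001,0.002,0.11,0,0,0]
  ]
}}

```text
time_s: 3.12
ee_pos: [0.5991, 0.1474, 0.1894]
eef_rot: [-3.139, 0.0, 2.385]
force: [0.4, 0.0, 0.3]
grip_width: 0.0423
```

```bash
python3 - <<'E'
from h import *
s=ctrl.camera('side')
cv2.imwrite('pics/p2.png',cv2.resize(s[150:250,260:385],(750,600),interpolation=2)[:,:,::-1])
print(cur()[0],ctrl.get_obs()['eef_rot'],ctrl.get_obs()['force'])
E
```

```text
[0.59988903 0.14790852 0.1919617 ] [-3.14134810e+00  2.03518263e-03  2.38547252e+00] [ 0.08166843 -0.6143914   0.18649685]
```

View pics/p2.png

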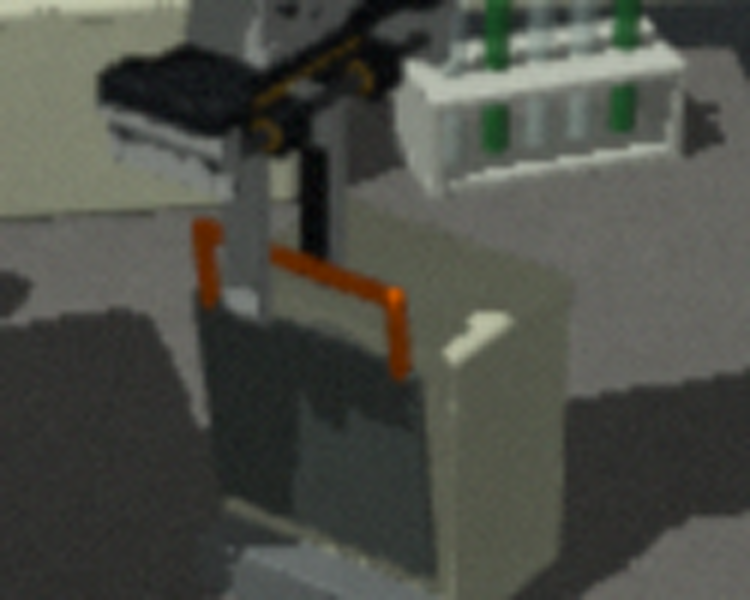

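One finger is in front of the bar at (245,290) and one behind at (320,200), so they straddle it. I'm closing gently.

Emit:
{"op": "move_arm", "data": {
  "targets": [
    [0,0,0,0,0,0],
    [0,0,0,0,0,0],
    [0,0,0,0,0,0],
    [0,0,0,0,0,0],
    [0,0,0,0,0,0]
  ],
  "fingers": -1,
  "grip_force": 12
}}

```text
time_s: 3.58
ee_pos: [0.6006, 0.1502, 0.1941]
eef_rot: [3.138, 0.004, 2.389]
force: [1.6, 0.0, 0.6]
grip_width: 0.0123
```

Emit:
{"op": "move_arm", "data": {
  "targets": [
    [0,0,0,0,0,0],
    [0,0,0,0,0,0],
    [0,0,0,0,0,0],
    [0,0,0,0,0,0],
    [0,0,0,0,0,0]
  ]
}}

```text
time_s: 4.0
ee_pos: [0.6006, 0.1502, 0.1939]
eef_rot: [3.138, 0.004, 2.389]
force: [0.8, 0.5, 4.7]
grip_width: 0.0092
```

```bash
python3 - <<'E'
from h import *
o=ctrl.get_obs();p,r=cur();print(p,o['force'],o['grip_width'])
d=(p-H);print('x_s',d@XS,'y_s',d@YV)
th0=.121;r0=r
# arc, rows 6 deg... chain 5 rows per call
ths=np.radians(np.linspace(7,90.5,31))[1:]; 
off=p-bar(th0); print(off)
ps=p;
for c in range(6):
    rows=[rel(ps,r,p+bar(t)-bar(th0),r)[:3]+[0,0,0] for t in ths[5*c:5*c+5]]
    print(rows); ps=p+bar(ths[5*c+4])-bar(th0)
E
```

```text
[0.60056495 0.15021778 0.19390265] [0.76097197 0.49619624 4.68599412] 0.009229323776764659
x_s -0.02046591990766673 y_s -0.000167731191878757
[-0.0004168  -0.0006929  -0.01290556]
[[-0.0, -0.008, 0.001, 0, 0, 0], [-0.0, -0.016, 0.003, 0, 0, 0], [-0.0, -0.023, 0.005, 0, 0, 0], [-0.0, -0.031, 0.007, 0, 0, 0], [-0.0, -0.039, 0.009, 0, 0, 0]]
[[-0.0, -0.007, 0.003, 0, 0, 0], [-0.0, -0.015, 0.006, 0, 0, 0], [-0.0, -0.022, 0.01, 0, 0, 0], [-0.0, -0.028, 0.014, 0, 0, 0], [0.0, -0.035, 0.018, 0, 0, 0]]
[[0.0, -0.006, 0.005, 0, 0, 0], [0.0, -0.013, 0.01, 0, 0, 0], [0.0, -0.018, 0.015, 0, 0, 0], [0.0, -0.024, 0.02, 0, 0, 0], [0.0, -0.03, 0.026, 0, 0, 0]]
[[0.0, -0.005, 0.006, 0, 0, 0], [0.0, -0.01, 0.012, 0, 0, 0], [0.0, -0.014, 0.019, 0, 0, 0], [0.0, -0.019, 0.026, 0, 0, 0], [0.0, -0.022, 0.033, 0, 0, 0]]
[[0.0, -0.003, 0.007, 0, 0, 0], [0.0, -0.007, 0.014, 0, 0, 0], [0.0, -0.009, 0.022, 0, 0, 0], [0.0, -0.012, 0.029, 0, 0, 0], [0.0, -0.014, 0.037, 0, 0, 0]]
[[0.0, -0.002, 0.008, 0, 0, 0], [0.0, -0.003, 0.016, 0, 0, 0], [0.0, -0.004, 0.023, 0, 0, 0], [0.0, -0.004, 0.031, 0, 0, 0], [0.0, -0.005, 0.039, 0, 0, 0]]
```

Emit:
{"op": "move_arm", "data": {
  "targets": [
    [0,-0.008,0.001,0,0,0],
    [0,-0.016,0.003,0,0,0],
    [0,-0.023,0.005,0,0,0],
    [0,-0.031,0.007,0,0,0],
    [0,-0.039,0.009,0,0,0]
  ]
}}

```text
time_s: 4.42
ee_pos: [0.5728, 0.1211, 0.1829]
eef_rot: [3.14, 0.003, 2.389]
force: [9.5, 1.7, -16.8]
grip_width: 0.0096
```

Emit:
{"op": "move_arm", "data": {
  "targets": [
    [0,-0.007,0.003,0,0,0],
    [0,-0.015,0.006,0,0,0],
    [0,-0.022,0.01,0,0,0],
    [0,-0.028,0.014,0,0,0],
    [0,-0.035,0.018,0,0,0]
  ]
}}

```text
time_s: 4.83
ee_pos: [0.5492, 0.0962, 0.1644]
eef_rot: [3.139, 0.002, 2.389]
force: [13.1, 8.0, -17.4]
grip_width: 0.0092
```

Emit:
{"op": "move_arm", "data": {
  "targets": [
    [0,-0.006,0.006,0,0,0],
    [0,-0.013,0.012,0,0,0],
    [0,-0.018,0.017,0,0,0],
    [0,-0.024,0.022,0,0,0],
    [0,-0.03,0.028,0,0,0]
  ]
}}

```text
time_s: 5.25
ee_pos: [0.5294, 0.075, 0.1372]
eef_rot: [3.136, 0.003, 2.389]
force: [17.1, 14.3, -17.8]
grip_width: 0.0094
```

Emit:
{"op": "move_arm", "data": {
  "targets": [
    [0,-0.005,0.006,0,0,0],
    [0,-0.01,0.012,0,0,0],
    [0,-0.014,0.019,0,0,0],
    [0,-0.019,0.026,0,0,0],
    [0,-0.022,0.033,0,0,0]
  ]
}}

```text
time_s: 5.67
ee_pos: [0.5153, 0.0597, 0.1046]
eef_rot: [3.134, 0.004, 2.389]
force: [15.7, 18.9, -10.2]
grip_width: 0.0105
```

Emit:
{"op": "move_arm", "data": {
  "targets": [
    [0,-0.003,0.007,0,0,0],
    [0,-0.007,0.014,0,0,0],
    [0,-0.009,0.022,0,0,0],
    [0,-0.012,0.029,0,0,0],
    [0,-0.014,0.037,0,0,0]
  ]
}}

```text
time_s: 6.08
ee_pos: [0.5063, 0.0498, 0.0683]
eef_rot: [3.133, 0.004, 2.389]
force: [13.1, 22.3, -4.6]
grip_width: 0.0137
```

```bash
python3 - <<'E'
from h import *
p,r=cur();d=p-H;print(p,'x_s',d@XS,'y_s',d@YV, np.degrees(np.arcsin(-d@XS/.163)), 'dz to bar', p[2]-.045-np.sqrt(.163**2-(d@XS)**2))
E
```

```text
[0.50628204 0.04981327 0.06833394] x_s -0.15819792072242952 y_s 0.0003107096417273552 76.05782557334106 dz to bar -0.015939686829203832
```

Emit:
{"op": "move_arm", "data": {
  "targets": [
    [0,0.002,0.008,0,0,0],
    [0,0.002,0.016,0,0,0],
    [0,0.001,0.024,0,0,0],
    [0,0,0.032,0,0,0],
    [0,0,0.04,0,0,0]
  ]
}}

```text
time_s: 6.5
ee_pos: [0.5071, 0.0481, 0.0295]
eef_rot: [3.135, 0.007, 2.389]
force: [2.5, 3.1, 21.2]
grip_width: 0.0093
```

Emit:
{"op": "move_arm", "data": {
  "targets": [
    [0,0,0.002,0,0,0],
    [0,0,0.003,0,0,0],
    [0,0,0.003,0,0,0],
    [0,0,0.003,0,0,0],
    [0,0,0.003,0,0,0]
  ]
}}

```text
time_s: 6.92
ee_pos: [0.5072, 0.048, 0.0268]
eef_rot: [3.135, 0.007, 2.389]
force: [4.0, 6.0, 13.3]
grip_width: 0.0095
```

```bash
python3 - <<'E'
from h import *
p,r=cur();d=p-H;print(p,'x_s',d@XS,'y_s',d@YV)
s=ctrl.camera('side')
cv2.imwrite('pics/p3.png',cv2.resize(s[150:300,230:380],(600,600),interpolation=2)[:,:,::-1])
E
```

```text
[0.50717475 0.04800913 0.0267924 ] x_s -0.15890856105996767 y_s -0.0015725970312903243
```

View pics/p3.png

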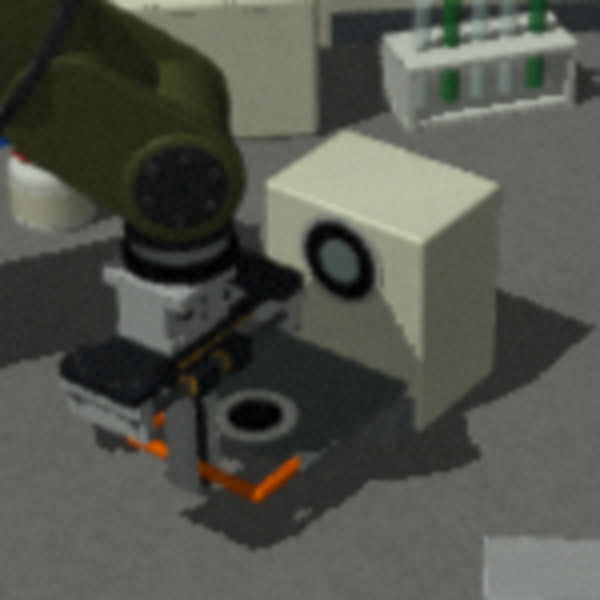

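The flap lies level, with the ring mark at (252,415), the bar held at (200,470) and the lens exposed at (340,260). I'll open part-way inside the gap, lift off, and look again on the way to the vial.

Emit:
{"op": "move_arm", "data": {
  "targets": [
    [0,0,0,0,0,0],
    [0,0,0,0,0,0],
    [0,0,0,0,0,0],
    [0,0,0,0,0,0],
    [0,0,0,0,0,0]
  ],
  "fingers": -0.38
}}

```text
time_s: 7.38
ee_pos: [0.505, 0.0477, 0.0248]
eef_rot: [3.14, 0.003, 2.389]
force: [0.3, 0.2, 0.8]
grip_width: 0.0292
```

Emit:
{"op": "move_arm", "data": {
  "targets": [
    [0,0,-0.02,0,0,0],
    [0,0,-0.05,0,0,0],
    [0,0,-0.09,0,0,0],
    [0,0,-0.13,0,0,0],
    [0,0,-0.17,0,0,0]
  ]
}}

```text
time_s: 7.8
ee_pos: [0.5041, 0.0479, 0.1968]
eef_rot: [3.14, 0.003, 2.389]
force: [0.8, -0.8, 0.4]
grip_width: 0.0289
```

```bash
python3 - <<'E'
from h import *
v=np.array([.535,-.307])
chain([([*v,.20],down(93)),([*v,.058],down(93))])
E
```

```text
[-0.133, -0.119, -0.001, 0.003, 0.002, 0.731] [ 0.52  -0.13   0.198]
[-0.167, -0.061, -0.001, 0.003, 0.002, 0.731] [ 0.535 -0.307  0.2  ]
--
[0.0, -0.0, 0.142, 0.0, 0.0, 0.0] [ 0.535 -0.307  0.058]
--
```

Emit:
{"op": "move_arm", "data": {
  "targets": [
    [-0.133,-0.119,0,0,0,0.731],
    [-0.133,-0.119,0,0,0,0.731],
    [-0.133,-0.119,0,0,0,0.731],
    [-0.133,-0.119,0,0,0,0.731],
    [-0.133,-0.119,0,0,0,0.731]
  ],
  "fingers": 0.1
}}

```text
time_s: 8.22
ee_pos: [0.52, -0.1343, 0.195]
eef_rot: [3.139, 0.003, 2.002]
force: [0.8, -0.6, 0.6]
grip_width: 0.0515
```

Emit:
{"op": "move_arm", "data": {
  "targets": [
    [-0.167,-0.061,0,0,0,0.731],
    [-0.167,-0.061,0,0,0,0.731],
    [-0.167,-0.061,0,0,0,0.731],
    [-0.167,-0.061,0,0,0,0.731],
    [-0.167,-0.061,0,0,0,0.731]
  ]
}}

```text
time_s: 8.63
ee_pos: [0.5347, -0.3116, 0.1946]
eef_rot: [3.138, 0.001, 1.619]
force: [-0.5, 0.6, 0.7]
grip_width: 0.0515
```

```bash
python3 - <<'E'
from h import *
s=ctrl.camera('side');t=ctrl.camera('top')
cv2.imwrite('pics/s4.png',s[:,:,::-1]);cv2.imwrite('pics/t4.png',t[:,:,::-1])
cv2.imwrite('pics/p4.png',cv2.hconcat([cv2.resize(s[250:400,230:360],(390,450),interpolation=2),cv2.resize(t[180:330,205:335],(390,450),interpolation=2)])[:,:,::-1])
O=([5,140,80],[18,255,255])
c1,_,r1,_=blob(s,*O,(240,170,370,300)); c2,_,r2,_=blob(t,*O,(230,205,330,320))
print(c1,c2,tri(c1,c2),np.round(cv2.boxPoints(r1),1).tolist(),np.round(cv2.boxPoints(r2),1).tolist())
print('side end bar z45 proj', [proj('side',x) for x in ([.507,.048,.045],[.535,-.307,.077],[.535,-.307,.0])], cur()[0])
v=np.array([.535,-.307]); chain([([*v,.058],down(93))])
E
```

```text
[293.83333333 272.2       ] [302.88461538 271.10897436] (array([0.52949399, 0.05230135, 0.01592697]), np.float64(0.03994570262282654)) [[289.0, 271.0], [299.0, 271.0], [299.0, 274.0], [289.0, 274.0]] [[281.6000061035156, 278.5], [307.70001220703125, 249.1999969482422], [319.0, 259.20001220703125], [292.79998779296875, 288.5]]
side end bar z45 proj [array([278.17301493, 265.53603443]), array([300.51175646, 350.47897594]), array([301.12582381, 374.57829555])] [ 0.53492899 -0.30848698  0.1944775 ]
[0.002, -0.0, 0.136, 0.006, 0.0, -0.004] [ 0.535 -0.307  0.058]
--
```

View pics/p4.png

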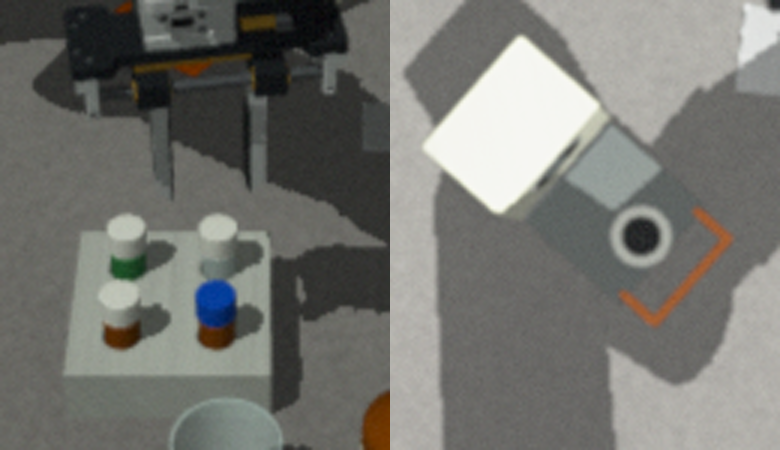

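The flap is fully down with nothing on it: ring at top-image pixel (288,259), bar outer corners at (293,288) and (319,260). The four vials are untouched and the fingers are over the blue one. I'll compute the ring and bar positions while descending.

```bash
python3 - <<'E'
from h import *
t=cv2.imread('pics/t4.png')[:,:,::-1].copy()
h=cv2.cvtColor(t,cv2.COLOR_RGB2HSV)
m=(h[250:270,279:299,2]<45).astype(np.uint8); n,l,s,c=cv2.connectedComponentsWithStats(m); i=1+np.argmax(s[1:,4]); px=c[i]+[279,250]
g=onz('top',px,.048);print('ring px',px,s[i],g)
print('expected view pt from H',H-.097*XS,'from H2',np.array([.5072,.048,0])+.066*XS)
_,_,r,m=blob(t,[5,140,80],[18,255,255],(230,205,330,320));P=np.array([onz('top',p,.045) for p in cv2.boxPoints(r)]);print(P.round(4).tolist())
for i in range(4): e=P[(i+1)%4]-P[i];print(np.linalg.norm(e),np.degrees(np.arctan2(e[1],e[0])))
E
```

```text
ring px [288.19402985 258.23880597] [ 5  4 10 10 67] [0.54936153 0.09534576 0.048     ]
expected view pt from H [0.54824616 0.09435869 0.045     ] from H2 [0.55221189 0.09626934 0.        ]
[[0.4898, 0.1169, 0.045], [0.5747, 0.0365, 0.045], [0.5437, 0.0037, 0.045], [0.4589, 0.0841, 0.045]]
0.11693162170851712 -43.42995232555082
0.045100318806407226 -133.45251891559099
0.11681939299892496 136.51520797950613
0.044988602891571916 46.69042351448653
```

Emit:
{"op": "move_arm", "data": {
  "targets": [
    [0.001,0,0.03,0.006,0,0],
    [0.001,0,0.06,0.006,0,0],
    [0.001,0,0.09,0.006,0,0],
    [0.001,0,0.12,0.006,0,0],
    [0.001,0,0.136,0.006,0,0]
  ]
}}

```text
time_s: 9.15
ee_pos: [0.535, -0.3032, 0.0561]
eef_rot: [-3.139, -0.002, 1.626]
force: [0.1, -0.8, -1.1]
grip_width: 0.0519
```

Emit:
{"op": "move_arm", "data": {
  "targets": [
    [0,0,0,0,0,0],
    [0,0,0,0,0,0],
    [0,0,0,0,0,0],
    [0,0,0,0,0,0],
    [0,0,0,0,0,0]
  ],
  "fingers": -1,
  "grip_force": 20
}}

```text
time_s: 9.57
ee_pos: [0.5368, -0.3061, 0.0613]
eef_rot: [3.138, 0.003, 1.624]
force: [0.9, 0.8, 5.4]
grip_width: 0.0288
```

Emit:
{"op": "move_arm", "data": {
  "targets": [
    [0,0,0,0,0,0],
    [0,0,0,0,0,0],
    [0,0,0,0,0,0],
    [0,0,0,0,0,0],
    [0,0,0,0,0,0]
  ]
}}

```text
time_s: 9.98
ee_pos: [0.5368, -0.3063, 0.0613]
eef_rot: [3.138, 0.002, 1.623]
force: [0.1, 1.5, 6.3]
grip_width: 0.0284
```

The vial is gripped at 28 mm opening. Three estimates of the view point agree within 3 mm, and I take (0.550, 0.095). I'm lifting straight out.

Emit:
{"op": "move_arm", "data": {
  "targets": [
    [0,0,-0.015,0,0,0],
    [0,0,-0.04,0,0,0],
    [0,0,-0.07,0,0,0],
    [0,0,-0.105,0,0,0],
    [0,0,-0.14,0,0,0]
  ],
  "grip_force": 25
}}

```text
time_s: 10.4
ee_pos: [0.5355, -0.3056, 0.2014]
eef_rot: [3.14, 0.001, 1.623]
force: [1.4, -1.2, -0.5]
grip_width: 0.0286
```

```bash
cat >> h.py <<'E'
YS=np.radians(46.8); XS=np.array([np.cos(YS),np.sin(YS),0]); YV=np.array([-XS[1],XS[0],0])
V=np.array([.550,.0952,.125]); C=.0118
def tilt(a): return R.from_rotvec(-np.radians(a)*YV)*down(np.degrees(YS)+90)
def pres(a,up=0):
    r=tilt(a); return V+[0,0,up]-C*r.apply([0,0,1]),r
E
python3 - <<'E'
from h import *
o=ctrl.get_obs();print(o['ee_pos'],o['eef_rot'],o['force'],o['grip_width'],np.round(o['qpos'],2))
s=ctrl.camera('side');cv2.imwrite('pics/s5.png',s[:,:,::-1])
chain([pres(0,.08),pres(35,.03),pres(35)],dl=.17)
E
```

```text
[ 0.53552239 -0.30564933  0.20144975] [3.14047663e+00 9.72363728e-04 1.62334769e+00] [ 1.44236101 -1.1552374  -0.53282238] 0.028618942157093177 [-0.58  0.45  1.32 -0.    1.37 -0.63]
[0.134, 0.011, -0.003, 0.004, 0.007, -0.487] [ 0.542 -0.173  0.212]
[0.126, 0.045, -0.003, 0.004, 0.007, -0.487] [ 0.546 -0.039  0.214]
[0.111, 0.075, -0.003, 0.004, 0.007, -0.487] [0.55  0.095 0.217]
--
[-0.0, -0.003, 0.026, -0.583, -0.0, -0.0] [0.548 0.093 0.191]
[-0.0, -0.011, 0.024, -0.583, -0.0, -0.0] [0.545 0.09  0.165]
--
[0.0, -0.017, 0.025, 0.0, 0.0, 0.0] [0.545 0.09  0.135]
--
```

Emit:
{"op": "move_arm", "data": {
  "targets": [
    [0.02,0.002,0,0,0,-0.07],
    [0.05,0.004,-0.001,0,0,-0.18],
    [0.08,0.007,-0.002,0,0,-0.29],
    [0.11,0.009,-0.003,0,0,-0.4],
    [0.134,0.011,-0.003,0.004,0.007,-0.487]
  ]
}}

```text
time_s: 10.87
ee_pos: [0.5396, -0.1696, 0.2031]
eef_rot: [3.141, -0.002, 1.882]
force: [1.2, -0.3, -0.1]
grip_width: 0.0285
```

Emit:
{"op": "move_arm", "data": {
  "targets": [
    [0.025,0.009,0,0,0,-0.097],
    [0.05,0.018,-0.001,0,0,-0.195],
    [0.076,0.027,-0.002,0,0,-0.292],
    [0.101,0.036,-0.003,0,0,-0.39],
    [0.126,0.045,-0.003,0.004,0.007,-0.487]
  ]
}}

```text
time_s: 11.28
ee_pos: [0.5444, -0.0364, 0.2064]
eef_rot: [-3.141, -0.006, 2.136]
force: [0.5, -0.4, -0.5]
grip_width: 0.0289
```

Emit:
{"op": "move_arm", "data": {
  "targets": [
    [0.028,0.019,0,0,0,-0.12],
    [0.055,0.037,-0.001,0,0,-0.24],
    [0.08,0.054,-0.002,0,0,-0.35],
    [0.1,0.068,-0.003,0,0,-0.44],
    [0.111,0.075,-0.003,0.004,0.007,-0.487]
  ]
}}

```text
time_s: 11.7
ee_pos: [0.5486, 0.0986, 0.2099]
eef_rot: [-3.141, -0.01, 2.393]
force: [-0.8, 0.3, -0.4]
grip_width: 0.0283
```

Emit:
{"op": "move_arm", "data": {
  "targets": [
    [0,0,0.003,-0.08,0,0],
    [0,-0.001,0.008,-0.2,0,0],
    [0,-0.002,0.014,-0.34,0,0],
    [0,-0.002,0.02,-0.47,0,0],
    [0,-0.003,0.026,-0.583,0,0]
  ]
}}

```text
time_s: 12.12
ee_pos: [0.5465, 0.0934, 0.1835]
eef_rot: [2.834, -0.01, 2.387]
force: [0.2, 0.2, -0.7]
grip_width: 0.0285
```

Emit:
{"op": "move_arm", "data": {
  "targets": [
    [0,-0.002,0.005,-0.12,0,0],
    [0,-0.004,0.01,-0.25,0,0],
    [0,-0.007,0.015,-0.38,0,0],
    [0,-0.009,0.02,-0.5,0,0],
    [0,-0.011,0.024,-0.583,0,0]
  ]
}}

```text
time_s: 12.53
ee_pos: [0.5438, 0.0909, 0.1569]
eef_rot: [2.53, -0.01, 2.386]
force: [0.3, 1.4, -0.4]
grip_width: 0.0284
```

```bash
python3 - <<'E'
from h import *
o=ctrl.get_obs();print(o['ee_pos'],o['eef_rot'],o['force'],o['grip_width'],np.round(o['qpos'],2))
chain([pres(35,0)])
E
```

```text
[0.54378424 0.09086807 0.1568869 ] [ 2.52968232 -0.01025055  2.38624411] [ 0.27585952  1.3540829  -0.4065377 ] 0.02838132456188331 [-0.14  0.17  1.93  0.72  0.8  -1.4 ]
[-0.002, -0.012, 0.019, 0.002, -0.015, -0.013] [0.545 0.09  0.135]
--
```

Emit:
{"op": "move_arm", "data": {
  "targets": [
    [-0.0,-0.003,0.004,0,-0.005,-0.005],
    [-0.001,-0.006,0.009,0,-0.01,-0.01],
    [-0.001,-0.009,0.014,0,-0.015,-0.013],
    [-0.002,-0.012,0.019,0.002,-0.015,-0.013],
    [-0.002,-0.012,0.019,0.002,-0.015,-0.013]
  ]
}}

```text
time_s: 12.95
ee_pos: [0.5459, 0.0917, 0.1336]
eef_rot: [2.535, -0.001, 2.39]
force: [1.1, 0.3, -0.9]
grip_width: 0.0283
```

```bash
python3 - <<'E'
from h import *
o=ctrl.get_obs();print(o['ee_pos'],o['eef_rot'],o['force'],o['grip_width'])
chain([pres(35,0)])
s=ctrl.camera('side');t=ctrl.camera('top');cv2.imwrite('pics/s6.png',s[:,:,::-1]);cv2.imwrite('pics/t6.png',t[:,:,::-1])
cv2.imwrite('pics/p6.png',cv2.hconcat([cv2.resize(s[170:290,240:360],(400,400),interpolation=2),cv2.resize(t[190:310,220:340],(400,400),interpolation=2)])[:,:,::-1])
a=tilt(35).apply([0,0,-1])
for n in('side','top'): print(n,'V',proj(n,V),'base',proj(n,V-.0375*a),'cap end',proj(n,V+.0375*a))
print(proj('side',V+.103*0+ .100*XS))
E
```

```text
[0.54591392 0.09172003 0.13356577] [ 2.53506794e+00 -1.29676476e-03  2.39016255e+00] [ 1.05687341  0.33464351 -0.91917496] 0.028267126612344762
[-0.001, -0.001, -0.002, -0.008, -0.005, 0.003] [0.545 0.09  0.135]
--
side V [291.66580694 230.58252273] base [296.77882006 236.28275826] cap end [286.34012197 224.64519029]
top V [286.60673764 257.59972006] base [281.72936998 252.85242607] cap end [291.68290897 262.54051585]
[313.57840209 214.77590353]
```

View pics/p6.png

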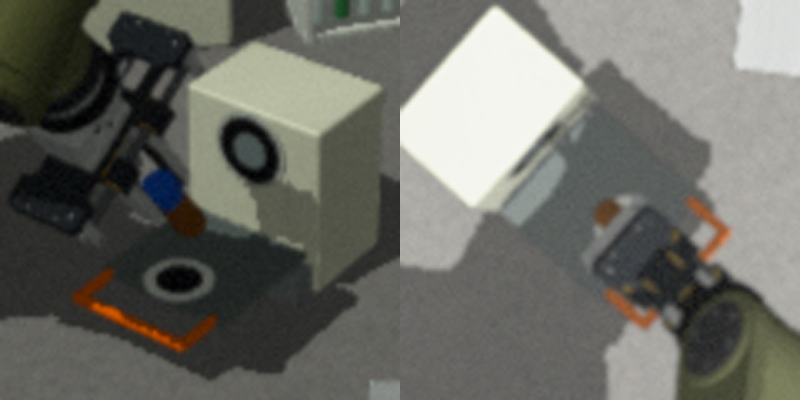

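The vial is over the ring, tipped with its base towards the lens. In the side crop the blue cap is at (162,190), the amber base at (190,225), the lens at (249,150), and the bar and flap are down. I'll check the vial's silhouette and the lens offset numerically.

```bash
python3 - <<'E'
from h import *
s=cv2.imread('pics/s6.png')[:,:,::-1].copy();t=cv2.imread('pics/t6.png')[:,:,::-1].copy()
A=([3,110,35],[20,255,150]);B=([105,120,40],[128,255,255])
p,r=cur(); tz=r.apply([0,0,1]); a=-tz; ctr=p+C*tz; print('ctr',ctr,'dV',ctr-V,'along XS,YV',(ctr-V)@XS,(ctr-V)@YV,'axis tilt',np.degrees(np.arccos(a[2])),'side',np.degrees(np.arcsin(a@YV)))
e1=r.apply([1,0,0]);e2=r.apply([0,1,0]); ph=np.linspace(0,6.28,60)
def ring(z,rad): return [ctr+z*a+rad*(np.cos(f)*e1+np.sin(f)*e2) for f in ph]
for n,im,box in(('side',s,(275,215,310,245)),('top',t,(275,245,290,262))):
    u=proj(n,ctr-.0375*a)-proj(n,ctr+.0375*a);u/=np.linalg.norm(u);w=np.array([-u[1],u[0]])
    o=proj(n,ctr)
    P=np.array([proj(n,x) for x in ring(-.0375,.0135)+ring(.0175,.0135)])-o
    m=blob(im,*A,box)[3]; Q=np.argwhere(m)[:,::-1]-o
    print(n,'amber N',len(Q),'pred end along',(P@u).max(),'obs',(Q@u).max()+.5,'pred lat',(P@w).min(),(P@w).max(),'obs',(Q@w).min()-.5,(Q@w).max()+.5)
    if n=='side':
        m=blob(im,*B,(275,210,310,245))[3];Q2=np.argwhere(m)[:,::-1]-o
        P2=np.array([proj(n,x) for x in ring(.0175,.015)+ring(.0375,.015)])-o
        print('blue N',len(Q2),'lower pred',(P2@u).max(),'obs',(Q2@u).max()+.5,'lat',(P2@w).min(),(P2@w).max(),(Q2@w).min()-.5,(Q2@w).max()+.5,'px/m',570/1.5)
# lens glass centre in side
h=cv2.cvtColor(s,cv2.COLOR_RGB2HSV)[205:228,304:326,2]
m=(h<60).astype(np.uint8);n,l,st,c=cv2.connectedComponentsWithStats(m);i=1+np.argmax(st[1:,4]);
(el)=cv2.fitEllipse(max(cv2.findContours((l==i).astype(np.uint8),cv2.RETR_EXTERNAL,cv2.CHAIN_APPROX_NONE)[0],key=len));print('lens ellipse',np.array(el[0])+[304,205],el[1],'pred',proj('side',V+.1*XS),proj('side',V+.1*XS+.005*XS),proj('side',V+.1*XS+.005*YV))
E
```

```text
ctr [0.55072166 0.09657478 0.12486294] dV [ 0.00072166  0.00137478 -0.00013706] along XS,YV 0.00149618366052334 0.00041503203216511575 axis tilt 34.80551805484184 side -0.1099363449942212
side amber N 84 pred end along 11.696724385199097 obs 12.456523239833965 pred lat -4.9926451267835334 4.997397150888058 obs -4.148032418543876 5.583588566949123
blue N 105 lower pred 0.9048868281105484 obs 1.1645088729594235 lat -5.608622364519903 5.6143043048579315 -5.521222849711088 4.959917402101085 px/m 380.0
top amber N 27 pred end along 10.779591512666949 obs 9.32081011727562 pred lat -4.805827188688872 4.805492105628373 obs -3.7777773901587017 3.596884772728428
lens ellipse [314.62798786 214.79220963] (13.732343673706055, 20.366493225097656) pred [313.57840209 214.77590353] [314.62719704 214.01935679] [312.16936007 214.22104233]
```

The silhouette agrees with the pose to within about 1 px (roughly 2.5 mm), the tilt is 34.8 degrees, and the lens is within about 3 mm of the prediction. I'll hold for one call and take a final look.

Emit:
{"op": "move_arm", "data": {
  "targets": [
    [0,0,0,0,0,0],
    [0,0,0,0,0,0],
    [0,0,0,0,0,0],
    [0,0,0,0,0,0],
    [0,0,0,0,0,0]
  ]
}}

```text
time_s: 13.47
ee_pos: [0.5461, 0.0914, 0.1348]
eef_rot: [2.534, -0.0, 2.389]
force: [-0.3, -0.5, -0.6]
grip_width: 0.0284
```

```bash
python3 - <<'E'
from h import *
p,r=cur();tz=r.apply([0,0,1]);c=p+C*tz-V;print(c@XS,c@YV,c[2],np.degrees(np.arccos(-tz[2])),ctrl.get_obs()['grip_width'],ctrl.get_obs()['joint_vel'].round(3))
s=ctrl.camera('side');cv2.imwrite('pics/p7.png',s[:,:,::-1])
E
```

```text
0.0012733935823726818 0.00029120770068448594 0.00011321339994452284 34.84027269863505 0.028416154645377837 [ 0.     0.002  0.    -0.    -0.002 -0.001]
```

View pics/p7.png

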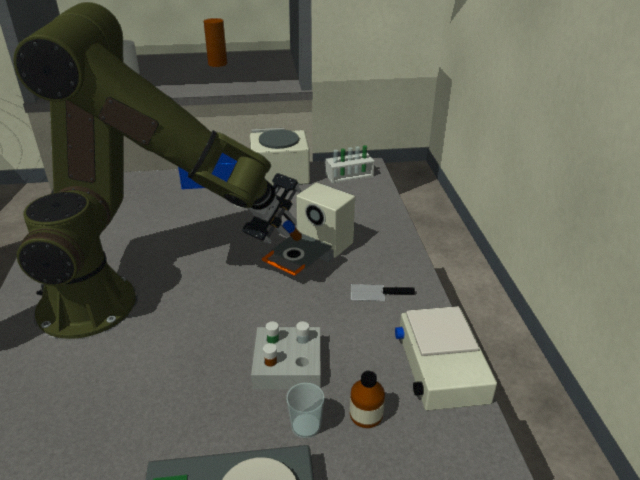

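The blue vial's hole at (302,362) is empty, and the three white vials, beaker, bottle and spatula are where they were. The flap is down at (290,255) and the vial is held at (292,231). I'm handing in.

```bash
python3 -c "
from station import ctrl
print(ctrl.hand_in())"
```

```text
the job is handed in; nothing more can be done
None
```

I folded the flap fully down by its orange bar, lifted the blue-capped vial straight out of the block and handed the job in with it held in front of the lens. Handing in gave no verdict. The clock read about 13.5 s.

**Vial pose:** from the arm's readings, its centre was about 1.3 mm from my estimate of the view point, tipped 34.8° with its base towards the lens and about 0.1° off to the side. The arm was still, with a steady 28.4 mm grip.

**Camera checks:** in the side view the vial's outline matched that pose to about 1 pixel (roughly 2.5 mm). The flap was level and the other vials, beaker, bottle and spatula were where they started. The arm hid the jar in the last picture; I never moved near it.

**Disagreements:**
- My three estimates of the view point differed by up to about 4 mm, and the lens appeared about 3 mm from where I predicted. The calibration is good to about 2 mm, so I left this uncorrected.
- The wrist read up to about 28 N while folding the flap, because my assumed arc was a few mm off; I corrected for that near the end of the fold.

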